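Right the fallen sample bottle, then lift the carrier and hold it level

ROBOT

A 6-joint arm with a two-finger parallel gripper is mounted at the origin on the work surface. World frame = base frame: x ahead of the robot, y to its left, z up, the work surface at z = 0. Lengths are in m, angles in rad, forces in N, time in s.
With the tool pointing down it reaches from about 0.25 to 0.8 m from the base axis. Payload 3.9 kg.
Tool frame: the origin (TCP) lies at the very end of the fingers, on their centre line; the grasp point (between the pads) lies 19 mm behind it; z points along the fingers, y is the direction in which the jaws open and shut (so a half turn about z gives the same grasp; the last joint's range is limited). The gripper opens to 85 mm and grips with 20 to 120 N. Pads are 22 mm wide; open, the fingers measure 114 mm over their backs; the gripper's body (76 mm by 85 mm) begins 54 mm behind the grasp point. The pads swing forward as they close: fully open they stand 13 mm farther back than shut.
Start: joints at [-1.218, 0.26, -0.138, 1.173, 0, 1.571], TCP at [0.181, -0.493, 0.231] pointing down, gripper open.
Joint ranges: [-2.78, 2.78], [-0.83, 1.72], [-1.28, 1.37], [-1.9, 2.12], [-1.57, 1.48], [-3.14, 3.14]. Speed limits (rad/s): [2.57, 2.57, 3.14, 3.14, 3.14, 3.14].

INTERFACE

Orientations are given as a unit quaternion [x, y, z, w].
In Python, from rig import robot, solver, eyes, ticket gives the robot as it stands. Calls block until the motion is done:
- robot.movep(position, orientation): joint-space move of the TCP to a pose.
- robot.move_l(position, attitude=None, v=0.15, force_limit=None): straight line of the TCP; attitude=None keeps the orientation; v is the mean speed in m/s. With force_limit (N) it stops when the force on the tool has changed by that much, and returns True; else False.
- robot.set_joints(angles): joint-space move.
- robot.gripper_to(opening, grip_force=None): finger opening in m; grip_force is the grip in N (None keeps the last); returns when the fingers have stopped.
- robot.sleep(seconds).
- solver.solve_ik(position, orientation): joint angles nearest the present ones, or None.
- robot.sense(): the state.
- eyes.read_camera(name): name is "scene" or "top" or "wrist"; returns the picture (400x640x3 uint8, blue, green, red); there is no depth.
- eyes.get_calibration(name): a dict with "fov_y" (degrees; the focal length in pixels is half the picture's height over the tangent of half this angle, whatever the lens; pixels are square), "cx", "cy" (the principal point, pixels), "R" (3x3) and "t" (3): a world point X has camera coordinates R X + t; the wrist camera has in their place "tool_from_camera" (4x4, takes a point from camera to tool coordinates, whose origin is the TCP and whose axes are the flange's). Camera axes: x right, y down, z forward; pixel columns grow to the right and rows downward; lengths in m; the calibration is good to about 2 mm. A picture is of the moment at which its call begins: read the wrist's pose just before it. get_calibration takes no time and is no camera call.
A pose or a line that the arm cannot do raises robot.IKError and nothing moves.
- ticket.close_job(): hands the job in, once; it reports no verdict.
The state is a dict: "clock": time; "qpos": joint angles; "joint_vel": joint speeds; "joint_torque": joint torques, N m; "position": TCP position; "ee_rot": TCP orientation; "wrist_force": force on the tool from outside, world axes, zero at the start; "ft_torque": the same for the moment, N m; "width": finger opening in m.
Only numpy, scipy, OpenCV 4.12 (cv2) and the standard library are available. Lean on these libraries where they do the work, as an engineer would, in place of code of your own. Each camera call takes 0.05 s, during which the arm holds its last target. There are 200 camera calls.

TASK

One of the small amber sample bottles has fallen over on the bench beside the bottle carrier: stand it upright in the carrier's empty place without dropping it and let go of it. Then lift the carrier by its handle and hold it level, still and a good 10 cm above the bench, all four bottles standing in it, so that I can wipe underneath: finish while holding it there. Do not tip the carrier or its bottles on the way, and leave the other things on the bench where they are.

Things in the scene. Friction and masses are not known exactly. Their poses are not given: they have to be found in the camera images.
- fallen_mid (a point): 50 ml amber glass bottle with blue screw cap, lying on its side on the bench (it can roll), 0.1 kg, 46 mm in diameter, 92 mm high: straight over the first 50 mm, then shoulder, neck and cap. This point is its centre, half-way up on the axis. Its z axis runs from base to cap; lying, the cap points to the robot's left (world +y), up to 5 degrees away from the robot or 27 degrees towards it
- fallen_cap (a point): centre of the fallen bottle's cap, on the axis 80 mm from the base (34 mm from the bottle's centre); axes as for the bottle. The cap is 37 mm in diameter and forms the last 24 mm of the bottle; the neck below it is 29 mm in diameter
- carrier: grey plastic carrier for four bottles, loose on the bench, 0.3 kg empty: tray 147 mm (its x) by 135 mm (its y), origin at the centre of its underside, z up. Floor 4 mm thick, outer walls 34 mm high, dividers 26 mm. Four places, centred at x = -40 or +40, y = -34 or +34 mm; a bottle has 7 mm of play all round. A web along y between the rows bears the handle. Its -x row is nearer the robot (yaw within 0.5 rad)
- handle: grip bar of the carrier and part of it: straight, 16 x 16 mm in section, 135 mm long along the carrier's y; origin at the centre of the bar, 126 mm above the carrier's underside and over its middle; axes as the carrier's. An upright at either end; free below it down to the 60 mm high web; the caps of standing bottles end 22 mm below the bar's lower face
- empty_place (a point): centre of the carrier's one empty place, on its floor (4 mm above the underside): at x = -40, y = +34 mm in the carrier's frame, in the row nearer the robot, on the left as seen from the robot
- bottle_a_mid (a point): same 50 ml amber bottle, standing upright in the carrier; this point is its centre, half-way up, its z axis points to the cap. In the robot-side row beside the empty place
- bottle_b_mid (a point): same 50 ml amber bottle, standing upright in the carrier; this point is its centre, half-way up, its z axis points to the cap. In the far row behind the empty place
- bottle_c_mid (a point): same 50 ml amber bottle, standing upright in the carrier; this point is its centre, half-way up, its z axis points to the cap. In the far row, the other place
- vial_1: bystander: small clear vial with a white cap, 28 mm in diameter, 61 mm high, standing beyond the task's things; origin under its centre
- vial_2: bystander: another such vial, on the bench beyond the task's things; origin under its centre
- vial_3: bystander: another such vial, on the bench to the right; origin under its centre
- tape: bystander: roll of green tape lying flat, 90 mm across, 19 mm high, to the left; origin under its centre
- dish: bystander: clear covered culture dish, 92 mm across, 16 mm high, between fallen bottle and carrier; origin under its centre
- beaker: bystander: white plastic beaker, 68 mm across, 70 mm high, beyond the task's things on the left; origin under its centre
- media: bystander: clear bottle with blue cap, 70 mm across, 130 mm high, standing to the right; origin under its centre

How it is judged:
By the outcome, as a careful person would: the job done as asked, in the order asked, and still so for the second after the job is handed in, while the arm keeps its last pose, push and grip.
It also fails if it takes over 58 s, if anything falls off the work surface, if the arm or the gripper's body presses on something with over 40 N, if the wrist force passes 120 N, or if a joint passes its speed limit or range.

## Working session

There is one attempt and no reset: what is moved stays moved. The work goes in short steps, each a Python script; the robot and the scene stay as the last script left them, time stands still between calls to the robot, and variables do not carry over. Pictures are saved under pics/ and viewed, about 8 in all and at most 12, crops included, and the job is handed in when it is done.

```bash
ls; mkdir -p pics; python3 - <<'E'
from rig import robot, solver, eyes, ticket
import cv2, numpy as np
np.set_printoptions(precision=4,suppress=True)
for n in ("scene","top"):
    cv2.imwrite(f"pics/{n}0.png",eyes.read_camera(n))
    c=eyes.get_calibration(n); print(n,c)
print(eyes.get_calibration("wrist")); print(robot.sense())
E
```

```text
pics
scene {'fov_y': 55.67107246021496, 'cx': 317.553597021722, 'cy': 200.70117201087396, 'R': array([[ 0.4673,  0.8841,  0.008 ],
       [ 0.5774, -0.2983, -0.76  ],
       [-0.6695,  0.3598, -0.6499]]), 't': array([-0.2731, -0.2533,  1.3967])}
top {'fov_y': 52.490367070153354, 'cx': 311.78120358098573, 'cy': 201.69974611235844, 'R': array([[-0.0161, -0.9997,  0.0187],
       [-0.9898,  0.0133, -0.1418],
       [ 0.1416, -0.0208, -0.9897]]), 't': array([-0.0118,  0.5798,  1.1031])}
{'fov_y': 64.44144324973645, 'cx': 318.40612376772646, 'cy': 200.79293215984754, 'tool_from_camera': array([[-0.0005, -0.9494, -0.314 ,  0.0805],
       [ 1.    , -0.0005,  0.0001, -0.0005],
       [-0.0003, -0.314 ,  0.9494, -0.1423],
       [ 0.    ,  0.    ,  0.    ,  1.    ]])}
{'clock': 0.1, 'qpos': array([-1.218 ,  0.2606, -0.1392,  1.1727, -0.    ,  1.5708]), 'joint_vel': array([ 0.0012,  0.0005,  0.0035, -0.0003,  0.0005, -0.001 ]), 'joint_torque': array([  0.    , -40.6508,  25.4528,   0.0101,   0.    ,  -0.    ]), 'position': array([ 0.1812, -0.4921,  0.2306]), 'ee_rot': array([ 0.9845,  0.1755, -0.0002, -0.0009]), 'wrist_force': array([-0.3922, -0.2478,  0.305 ]), 'ft_torque': array([ 0.0342,  0.0102, -0.0178]), 'width': 0.08546751340461162}
```

View pics/scene0.png

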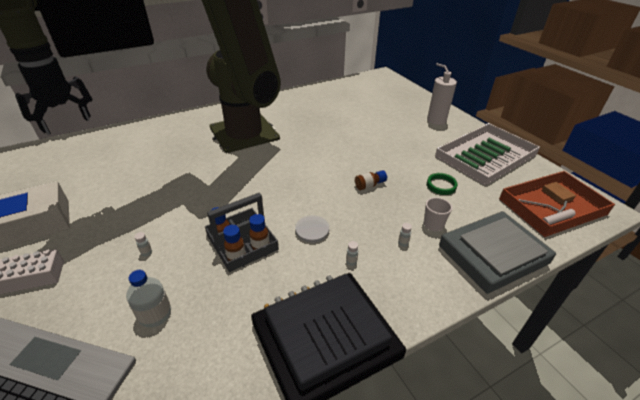

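View pics/top0.png

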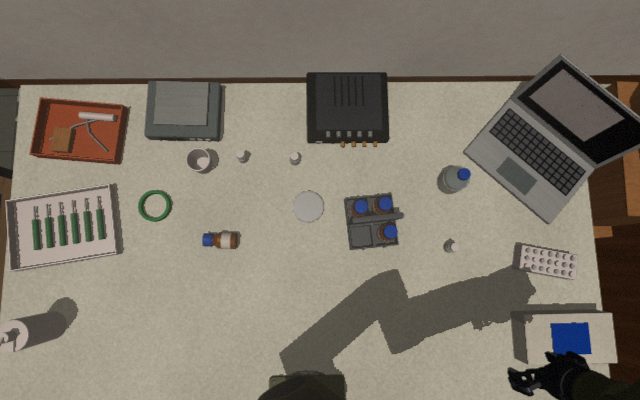

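The scene view shows the fallen bottle at (370,180) and the carrier at (240,232). In the top view they are at (220,240) and (372,221), with the dish between them at (308,206) and the bottle's cap to the left. Next I'll localise roughly and take wrist views.

```bash
cat > h.py <<'E'
from rig import robot, solver, eyes, ticket
import cv2, numpy as np
from scipy.spatial.transform import Rotation as Ro
np.set_printoptions(precision=4,suppress=True)
def cam(name, s=None):
    c=eyes.get_calibration(name); f=200/np.tan(np.radians(c["fov_y"])/2)
    K=np.array([[f,0,c["cx"]],[0,f,c["cy"]],[0,0,1]])
    if "R" in c: return K,np.array(c["R"]),np.array(c["t"])
    s=s or robot.sense(); T=np.eye(4); T[:3,:3]=Ro.from_quat(s["ee_rot"]).as_matrix(); T[:3,3]=s["position"]
    W=np.linalg.inv(T@c["tool_from_camera"]); return K,W[:3,:3],W[:3,3]
def plane(C,uv,z):
    K,R,t=C; o=-R.T@t; d=R.T@np.linalg.inv(K)@np.array([*uv,1.]); return o+d*(z-o[2])/d[2]
def tri(views):  # [(C,uv),...] -> point, rms px error
    A=[]
    for (K,R,t),(u,v) in views:
        P=K@np.c_[R,t]; A+= [u*P[2]-P[0], v*P[2]-P[1]]
    X=np.linalg.svd(np.array(A))[2][-1]; X=X[:3]/X[3]
    return X,[np.round(proj(C,X)-np.array(uv),1) for C,uv in views]
def proj(C,X):
    K,R,t=C; p=K@(R@X+t); return p[:2]/p[2]
def blobs(img,lo,hi,amin=30):
    m=cv2.inRange(cv2.cvtColor(img,cv2.COLOR_BGR2HSV),np.array(lo),np.array(hi))
    m=cv2.morphologyEx(m,cv2.MORPH_OPEN,np.ones((2,2),np.uint8))
    n,l,st,ce=cv2.connectedComponentsWithStats(m)
    return [(ce[i],st[i]) for i in range(1,n) if st[i][4]>=amin]
BLUE=((105,120,60),(130,255,255)); AMB=((3,100,40),(20,255,255))
DOWN=np.array([1.,0,0,0])
E
python3 - <<'E'
from h import *
import pickle
T=cam("top"); 
print("bottle",plane(T,(220,240),.023),"cap",plane(T,(208,240),.023),"carrier",plane(T,(372,221),.03),"dish",plane(T,(308,206),0.01))
b=plane(T,(220,240),.023); c=plane(T,(372,221),.03)
V=[]
for p,h in ((c,.27),(c+[0,.07,0],.27),(b+[0,-.05,0],.2),(b+[0,.05,0],.2)):
    robot.movep([p[0]-.0+(.05 if h<.25 else .04),p[1],h],DOWN); robot.sleep(.15)
    s=robot.sense(); im=eyes.read_camera("wrist"); V.append((cam("wrist",s),im))
    print(s["clock"],s["position"],s["ee_rot"])
pickle.dump(V,open("v.pkl","wb"))
cv2.imwrite("pics/w_c.png",np.hstack([V[0][1],V[1][1]])[:, :, :][:, ::1]); 
cv2.imwrite("pics/w_b.png",cv2.resize(np.hstack([V[2][1],V[3][1]]),(800,250)))
cv2.imwrite("pics/w_c0.png",V[0][1]);
E
```

```text
bottle [0.4767 0.2396 0.023 ] cap [0.4772 0.2733 0.023 ] carrier [ 0.5236 -0.1906  0.03  ] dish [ 0.5717 -0.0098  0.01  ]
2.025 [ 0.5631 -0.1916  0.27  ] [ 1.     -0.0008 -0.0001  0.0001]
2.6083 [ 0.5637 -0.1215  0.27  ] [ 1.     -0.0006  0.0001  0.0002]
7.5167 [0.5268 0.1896 0.2   ] [ 1.     -0.0001  0.      0.    ]
8.2 [0.5266 0.2888 0.1999] [ 1.     -0.0005 -0.0002  0.0003]
```

View pics/w_c0.png

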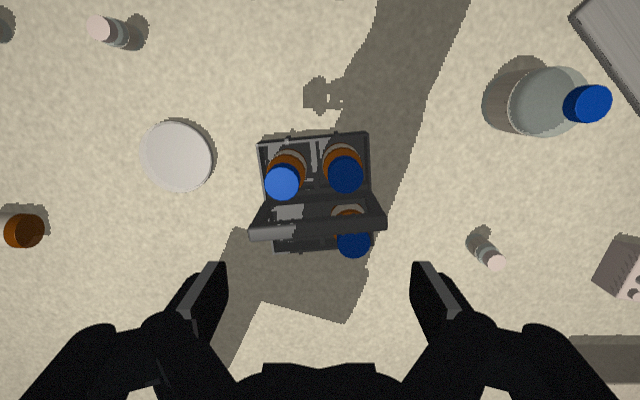

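View pics/w_b.png

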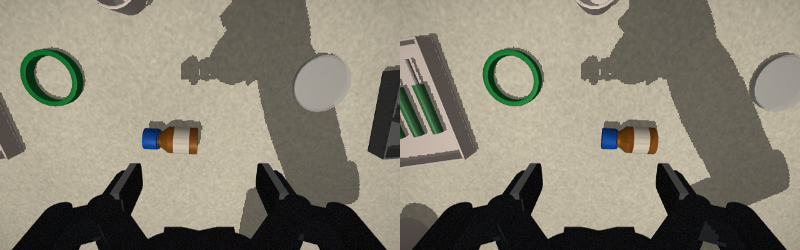

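```bash
python3 - <<'E'
from h import *
import pickle
V=pickle.load(open("v.pkl","rb"))
for i,(C,im) in enumerate(V):
    print(i,"blue",[(c.round(1),s[:5]) for c,s in blobs(im,*BLUE,amin=150)]); print("  amb",[(c.round(1),s[:5]) for c,s in blobs(im,*AMB,amin=150)])
h=cv2.cvtColor(V[0][1],cv2.COLOR_BGR2HSV)
im2=V[1][1]; cv2.imwrite("pics/w_c1.png",im2)
E
```

```text
0 blue [(array([588.2, 104.5]), array([ 564,   86,   50,   38, 1491], dtype=int32)), (array([345.7, 175.5]), array([ 329,  157,   36,   38, 1064], dtype=int32)), (array([282.7, 182.8]), array([ 265,  164,   36,   38, 1077], dtype=int32)), (array([354.5, 245.1]), array([338, 233,  34,  26, 703], dtype=int32))]
  amb [(array([339.9, 158.5]), array([324, 148,  40,  32, 378], dtype=int32)), (array([290.3, 165.5]), array([267, 155,  39,  34, 393], dtype=int32)), (array([ 24.6, 231.4]), array([   5,  215,   41,   34, 1152], dtype=int32))]
1 blue [(array([412. , 175.7]), array([ 393,  157,   39,   38, 1139], dtype=int32)), (array([349.1, 183.1]), array([ 332,  165,   36,   37, 1051], dtype=int32)), (array([ 15.4, 228.5]), array([  2, 216,  33,  27, 597], dtype=int32)), (array([416.8, 245.9]), array([398, 235,  37,  25, 706], dtype=int32))]
  amb [(array([396.3, 162.3]), array([383, 149,  40,  39, 491], dtype=int32)), (array([343.2, 165.5]), array([327, 156,  40,  30, 378], dtype=int32)), (array([ 34.4, 229.5]), array([ 25, 214,  24,  33, 356], dtype=int32)), (array([ 77.2, 231.6]), array([  60,  215,   36,   35, 1007], dtype=int32))]
2 blue [(array([241.5, 222.7]), array([228, 207,  30,  33, 830], dtype=int32))]
  amb [(array([267.4, 224.1]), array([254, 204,  26,  42, 821], dtype=int32)), (array([310. , 226.3]), array([303, 205,  15,  43, 567], dtype=int32))]
3 blue [(array([336. , 222.6]), array([323, 206,  27,  34, 840], dtype=int32))]
  amb [(array([363. , 224.1]), array([349, 204,  27,  42, 932], dtype=int32)), (array([406.1, 226.2]), array([398, 205,  16,  43, 528], dtype=int32))]
```

w_c0 shows the handle bar running from about (250,237) to (386,225), with three blue caps and the empty place front-left. w_b shows the fallen bottle with its axis nearly along the image row, cap to the left. Next I'll triangulate these and zoom in on the carrier.

```bash
python3 - <<'E'
from h import *
import pickle
V=pickle.load(open("v.pkl","rb"))
C=[v[0] for v in V]
print("fcap",tri([(C[2],(241.5,222.7)),(C[3],(336.,222.6))]))
print("fsh",tri([(C[2],(267.4,224.1)),(C[3],(363.,224.1))]))
print("fbase",tri([(C[2],(310,226.3)),(C[3],(406.1,226.2))]))
print("c",tri([(C[0],(345.7,175.5)),(C[1],(412,175.7))]))
print("b",tri([(C[0],(282.7,182.8)),(C[1],(349.1,183.1))]))
a=V[0][1][120:265,240:400]; b=V[1][1][120:265,310:470]
o=np.hstack([cv2.resize(x,None,fx=2.5,fy=2.5,interpolation=cv2.INTER_CUBIC) for x in(a,b)])
o=np.clip(o.astype(float)*1.6,0,255).astype(np.uint8)
cv2.imwrite("pics/cz.png",o)
E
```

```text
fcap (array([0.4807, 0.2707, 0.0333]), [array([-0. ,  0.1]), array([-0. , -0.1])])
fsh (array([0.4807, 0.2429, 0.0373]), [array([-0. ,  0.1]), array([ 0. , -0.1])])
fbase (array([0.4792, 0.1986, 0.0396]), [array([-0. ,  0.1]), array([ 0. , -0.1])])
c (array([ 0.5638, -0.22  ,  0.0862]), [array([ 0. , -0.1]), array([-0. ,  0.1])])
b (array([ 0.5566, -0.1536,  0.0888]), [array([ 0. , -0.1]), array([-0. ,  0.1])])
```

View pics/cz.png

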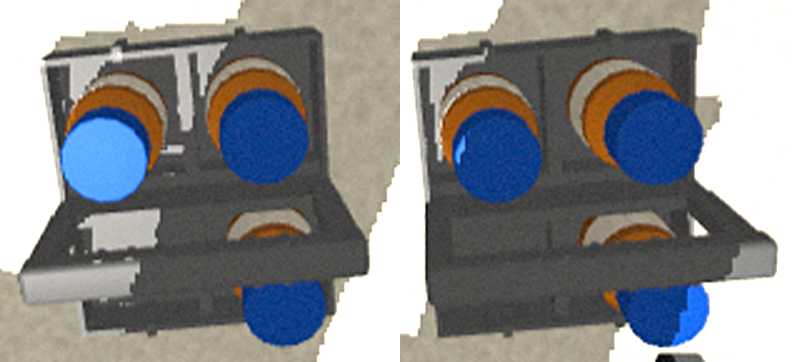

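The zoom shows the bar's lower (-x, top) edge and its ends. In the left half the corners are about (22,302) and (368,272), and the far wall's rim corners are about (42,60) and (322,35). In the right half the same points are about (429,292), (776,276), (412,57) and (697,35).

```bash
python3 - <<'E'
from h import *
import pickle
V=pickle.load(open("v.pkl","rb")); C=[v[0] for v in V]
f=lambda u,v:(240+u/2.5,120+v/2.5); g=lambda u,v:(310+(u-400)/2.5,120+v/2.5)
P={}
for n,a,b in (("barL",(22,302),(429,292)),("barR",(368,272),(776,276)),("rimL",(42,60),(412,57)),("rimR",(322,35),(697,35))):
    P[n],e=tri([(C[0],f(*a)),(C[1],g(*b))]); print(n,P[n],e, plane(C[0],f(*a),.134 if n[0]=='b' else .034),plane(C[1],g(*b),.134 if n[0]=='b' else .034))
for n,z in (("bar",.134),("rim",.034)):
    L=np.mean([plane(C[0],(f(*(22,302)) if n=="bar" else f(42,60)),z),plane(C[1],(g(*(429,292)) if n=="bar" else g(412,57)),z)],0)
    R=np.mean([plane(C[0],(f(*(368,272)) if n=="bar" else f(322,35)),z),plane(C[1],(g(*(776,276)) if n=="bar" else g(697,35)),z)],0)
    d=L-R; yaw=np.arctan2(-d[0],d[1]); ex=np.array([np.cos(yaw),np.sin(yaw),0]); off=(.008 if n=="bar" else -.0735)
    print(n,"len",np.linalg.norm(d),"yaw",yaw,"centre",(L+R)/2+ex*off)
cb=plane(C[0],(282.7,182.8),.096),plane(C[1],(349.1,183.1),.096),plane(C[0],(345.7,175.5),.096),plane(C[1],(412,175.7),.096)
print("b,c caps",cb)
for i,u in ((2,((241.5,222.7),(310,226.3))),(3,((336,222.6),(363.,224.1),(406.1,226.2),(323,222.6),(414,226.4)))):
    print(i,[plane(C[i],x,.023) for x in u])
# IK feasibility for the pick
b=np.array([0.005,.9999,0])
for el in (30,40,50,60):
    e=np.radians(el); z=-b*np.cos(e)-np.array([0,0,np.sin(e)])
    for sgn in (1,-1):
        y=sgn*np.cross(b,[0,0,1]); y/=np.linalg.norm(y); R=np.c_[np.cross(y,z),y,z]
        g=np.array([.477,.272,.023]); q=Ro.from_matrix(R).as_quat()
        print(el,sgn,solver.solve_ik(g+.019*z,q))
        up=Ro.from_rotvec(-np.cross([0,0,1],b)*np.pi/2).as_matrix()
        z2=np.array([np.cos(np.radians(90-el)),0,-np.sin(np.radians(90-el))]); y2=np.array([0,1.,0])*-sgn
        for s2 in(1,-1):
            R2=np.c_[np.cross(s2*y2,z2),s2*y2,z2]; print("   place",s2,solver.solve_ik(np.array([.48,-.15,.088])+.019*z2,Ro.from_matrix(R2).as_quat()))
E
```

```text
barL [ 0.5138 -0.1243  0.135 ] [array([-0.1, -2.2]), array([0.1, 2.2])] [ 0.5109 -0.1241  0.134 ] [ 0.5156 -0.1242  0.134 ]
barR [ 0.5224 -0.2568  0.1334] [array([-0. ,  0.6]), array([ 0. , -0.6])] [ 0.5232 -0.2566  0.134 ] [ 0.5221 -0.2565  0.134 ]
rimL [ 0.5894 -0.117   0.0271] [array([-0. , -0.8]), array([0. , 0.8])] [ 0.5894 -0.1183  0.034 ] [ 0.5913 -0.1171  0.034 ]
rimR [ 0.6014 -0.25    0.0369] [array([-0. , -0.3]), array([0. , 0.3])] [ 0.6008 -0.2505  0.034 ] [ 0.6014 -0.251   0.034 ]
bar len 0.1327523041606994 yaw 0.07033891813946622 centre [ 0.5259 -0.1898  0.134 ]
rim len 0.1334725745469653 yaw 0.08034273600994742 centre [ 0.5224 -0.1901  0.034 ]
b,c caps (array([ 0.5584, -0.1545,  0.096 ]), array([ 0.5586, -0.1529,  0.096 ]), array([ 0.566 , -0.2192,  0.096 ]), array([ 0.5663, -0.217 ,  0.096 ]))
2 [array([0.4766, 0.2733, 0.023 ]), array([0.4723, 0.1991, 0.023 ])]
3 [array([0.4764, 0.27  , 0.023 ]), array([0.4746, 0.2407, 0.023 ]), array([0.4721, 0.1937, 0.023 ]), array([0.4765, 0.2841, 0.023 ]), array([0.4718, 0.185 , 0.023 ])]
30 1 [ 0.8394  1.0829  0.2768  1.6778 -0.61
[... 324 characters left out ...]
106  0.9554  0.1458  1.4759 -0.5528  2.5974]
   place 1 [-0.4827  0.1787 -1.1528 -0.3998  0.303   2.7599]
   place -1 [-0.4827  0.1787 -1.1528 -0.3998  0.303  -0.3817]
40 -1 [ 0.8106  0.9554  0.1458  1.4759 -0.5528 -0.5442]
   place 1 [-0.4827  0.1787 -1.1528 -0.3998  0.303  -0.3817]
   place -1 [-0.4827  0.1787 -1.1528 -0.3998  0.303   2.7599]
50 1 [ 0.7724  0.836   0.0173  1.284  -0.4759  2.4802]
   place 1 None
   place -1 None
50 -1 [ 0.7724  0.836   0.0173  1.284  -0.4759 -0.6614]
   place 1 None
   place -1 None
60 1 [ 0.7243  0.7274 -0.1064  1.1043 -0.382   2.3719]
   place 1 None
   place -1 None
60 -1 [ 0.7243  0.7274 -0.1064  1.1043 -0.382  -0.7697]
   place 1 None
   place -1 None
```

Measurements agree with the given sizes:
- **Bar:** top at z 0.134, length 0.133.
- **Carrier:** centre about (0.524, -0.190), yaw about 0.077.
- **Fallen bottle:** cap at (0.4765, 0.272), axis (0.058, 0.998), length about 92 mm.

I'll pick it by the cap at 30° elevation from the cap side. That way it stands up with the tool leaning back towards the robot.

```bash
cat >> h.py <<'E'
EL=np.radians(30); UP=np.array([0,0,1.])
bax=np.array([.058,.998,0]); bax/=np.linalg.norm(bax)
Zp=-bax*np.cos(EL)-UP*np.sin(EL); Xp=-bax*np.sin(EL)+UP*np.cos(EL)
Qp=Ro.from_matrix(np.c_[Xp,np.cross(Zp,Xp),Zp]).as_quat()
CAR=np.array([.524,-.190,0]); YAW=.077
ex=np.array([np.cos(YAW),np.sin(YAW),0]); ey=np.array([-np.sin(YAW),np.cos(YAW),0])
Zl=ex*np.sin(EL)-UP*np.cos(EL); Xl=-ex*np.cos(EL)-UP*np.sin(EL)
Ql=Ro.from_matrix(np.c_[Xl,np.cross(Zl,Xl),Zl]).as_quat()
E
python3 - <<'E'
from h import *
g=np.array([.4766,.272,.0235])+.002*bax
t=g+.019*Zp
place=CAR-.040*ex+.034*ey; print(place)
for h in (.09,.25): print(solver.solve_ik(place+[0,0,h]+.019*Zl,Ql))
print(solver.solve_ik(np.array([.42,.05,.25])+.019*Zl,Ql), solver.solve_ik(t+[0,0,.15],Qp))
robot.movep(t-.12*Zp+[0,0,.03],Qp); print(robot.sense()["clock"],robot.sense()["qpos"])
robot.move_l(t-.06*Zp,v=.12)
print(robot.move_l(t,v=.08,force_limit=8))
s=robot.sense(); print(s["clock"],s["position"]-t,s["wrist_force"])
cv2.imwrite("pics/pre.png",np.hstack([cv2.resize(eyes.read_camera("wrist"),(400,250)),cv2.resize(eyes.read_camera("scene")[120:260,260:484],(400,250))]))
E
```

```text
[ 0.4815 -0.1592  0.    ]
[-0.476   0.1646 -0.9434  0.0061  0.2657 -0.4909]
[-0.476  -0.0613 -0.6526  0.5228  0.2657 -0.4909]
[ 0.1414 -0.2651 -0.8145  0.4987 -0.0322  0.0558] [ 0.827   0.9539  0.4044  1.9512 -0.5805 -0.3883]Traceback (most recent call last):
  File "<stdin>", line 7, in <module>
rig.IKError: the arm cannot take that pose within its joint ranges
```

```bash
python3 - <<'E'
from h import *
g=np.array([.4766,.272,.0235])+.002*bax
t=g+.019*Zp
for d,h in ((.1,.0),(.08,0),(.08,.02),(.07,.03),(.06,0)):
    q=solver.solve_ik(t-d*Zp+[0,0,h],Qp); print(d,h,q)
    if q is not None: break
robot.movep(t-d*Zp+[0,0,h],Qp); print(robot.sense()["clock"],robot.sense()["qpos"])
print(robot.move_l(t,v=.08,force_limit=8))
s=robot.sense(); print(s["clock"],s["position"]-t,s["wrist_force"])
cv2.imwrite("pics/pre.png",np.hstack([cv2.resize(eyes.read_camera("wrist"),(400,250)),cv2.resize(eyes.read_camera("scene")[120:260,260:484],(400,250))]))
E
```

```text
0.1 0.0 [ 0.896   1.1923  0.6871  2.0205 -0.5246 -0.3407]
10.225 [ 0.8952  1.1914  0.6872  2.0203 -0.5247 -0.341 ]
False
11.625 [0.0002 0.0005 0.0001] [-0.3979 -0.7797  0.2112]
```

View pics/pre.png

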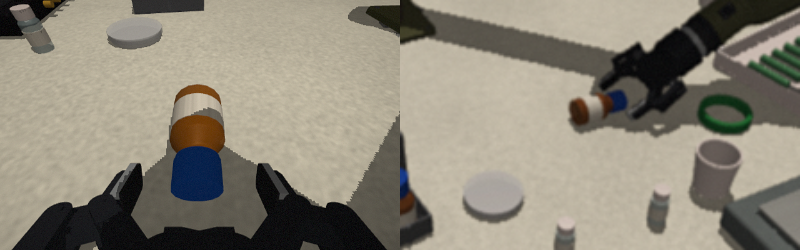

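The picture shows the cap centred between the open fingers at about (198,175), with the bottle axis in line with the tool. I'll grip, lift and turn it upright.

```bash
python3 - <<'E'
from h import *
robot.gripper_to(0.0,50); s=robot.sense(); print(s["clock"],"width",s["width"])
if .032<s["width"]<.042:
    p=s["position"]
    robot.move_l(p+[0,0,.12],v=.12); print(robot.sense()["clock"],robot.sense()["width"])
    robot.movep(np.array([.42,.05,.25])+.019*Zl,Ql); robot.sleep(.2)
    s=robot.sense(); print(s["clock"],s["width"],s["wrist_force"],s["qpos"])
    C=cam("wrist",s); w=eyes.read_camera("wrist"); sc=eyes.read_camera("scene"); tp=eyes.read_camera("top")
    print("scene px",proj(cam("scene"),np.array([.42,.05,.25])),"top px",proj(cam("top"),np.array([.42,.05,.25])))
    u,v=proj(cam("scene"),np.array([.42,.05,.2])).astype(int)
    cv2.imwrite("pics/up.png",np.hstack([cv2.resize(w,(400,250)),cv2.resize(sc[v-50:v+50,u-80:u+80],(400,250),interpolation=cv2.INTER_CUBIC)]))
E
```

```text
12.2333 width 0.035727185391035025
13.3833 0.03563217441829611
14.9417 0.03534077761074794 [ 0.3879 -0.3329 -1.3133] [ 0.1427 -0.262  -0.8125  0.4992 -0.0323  0.0558]
scene px [305.6175 116.5611] top px [283.4523 259.0947]
```

View pics/up.png

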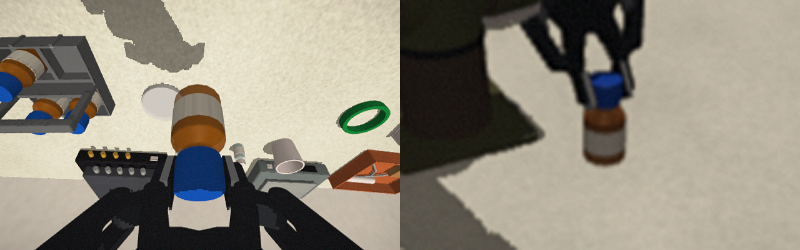

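The bottle is held upright, cap in the jaws and base straight below in both views. Next I'll move over the empty place, stop just above the walls and check.

```bash
python3 - <<'E'
from h import *
place=CAR-.040*ex+.034*ey
robot.move_l(place+[0,0,.25]+.019*Zl,v=.2)
robot.move_l(place+[0,0,.086+.045]+.019*Zl,v=.12); robot.sleep(.15)
s=robot.sense(); print(s["clock"],s["width"],s["wrist_force"])
w=eyes.read_camera("wrist"); tp=eyes.read_camera("top"); sc=eyes.read_camera("scene")
cv2.imwrite("pics/above.png",np.vstack([np.hstack([cv2.resize(w,(400,250)),cv2.resize(sc[180:280,160:320],(400,250),interpolation=cv2.INTER_CUBIC)]),np.hstack([cv2.resize(tp[171:271,292:452],(400,250),interpolation=cv2.INTER_CUBIC),np.zeros((250,400,3),np.uint8)])]))
E
```

```text
17.625 0.0358540969785591 [ 0.4104 -0.0753  0.2737]
```

View pics/above.png

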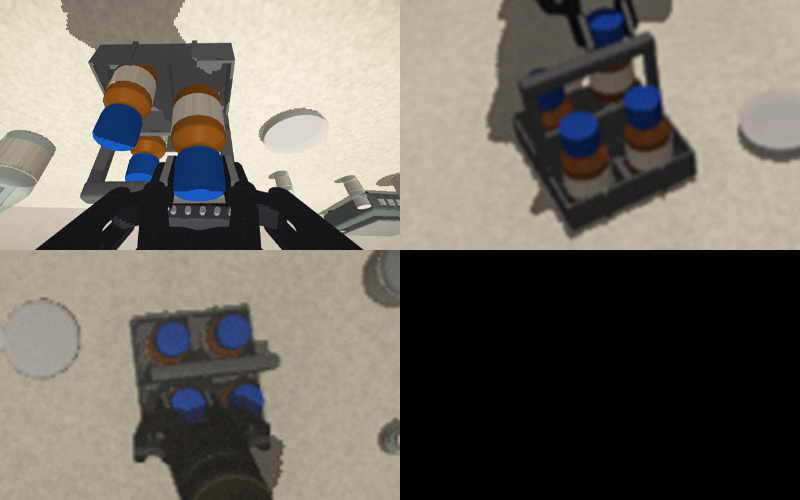

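Wrist view: the held bottle (172–224, 85–200) sits centred over the free compartment (170–232). The top view agrees. I'll descend with a force limit.

```bash
python3 - <<'E'
from h import *
place=CAR-.040*ex+.034*ey
f=lambda h:place+[0,0,h]+.019*Zl
r=robot.move_l(f(.090),v=.06,force_limit=6); s=robot.sense(); print(r,s["clock"],s["position"]-f(.086),s["wrist_force"])
if not r:
    r=robot.move_l(f(.082),v=.02,force_limit=4); s=robot.sense(); print(r,s["clock"],s["position"]-f(.086),s["wrist_force"],s["width"])
cv2.imwrite("pics/down.png",cv2.resize(np.hstack([eyes.read_camera("wrist")]),(480,300)))
E
```

```text
False 18.6083 [ 0.0003 -0.0001  0.0042] [-0.1572 -1.3162 -0.5622]
True 18.9333 [ 0.0013 -0.0005  0.0002] [-1.7476 -0.1765  5.2674] 0.03554770622224591
```

Contact came 0.2 mm from the expected floor height. I'll release, back out along the tool axis and look.

```bash
python3 - <<'E'
from h import *
robot.gripper_to(.052); robot.sleep(.2)
s=robot.sense(); print(s["clock"],s["width"],s["wrist_force"])
robot.move_l(s["position"]-.14*Zl,v=.12)
# camera position for a straight-down look at carrier
robot.movep([CAR[0]+.04,CAR[1],.27],DOWN); robot.sleep(.15)
import pickle
V=[]
for dy in (0,.07):
    if dy: robot.move_l([CAR[0]+.04,CAR[1]+dy,.27],v=.2); robot.sleep(.15)
    s=robot.sense(); V.append((cam("wrist",s),eyes.read_camera("wrist")))
print(robot.sense()["clock"],robot.sense()["qpos"])
pickle.dump(V,open("v2.pkl","wb"))
sc=eyes.read_camera("scene")
z=lambda x:np.clip(cv2.resize(x,(400,350),interpolation=cv2.INTER_CUBIC).astype(float)*1.6,0,255).astype(np.uint8)
cv2.imwrite("pics/after.png",np.vstack([np.hstack([z(V[0][1][120:260,240:400]),z(V[1][1][120:260,310:470])]),np.hstack([cv2.resize(sc[180:280,160:320],(400,250),interpolation=cv2.INTER_CUBIC),np.zeros((250,400,3),np.uint8)])]))
for C,im in V: print([(c.round(1),plane(C,c,.096)) for c,st in blobs(im,*BLUE,amin=300)])
E
```

```text
19.4917 0.05225771132981508 [ 1.0725  0.0966 -0.282 ]
24.575 [-0.211   0.3387  0.0754  1.3074 -0.0004  2.9317]
[(array([589.6, 105.8]), array([ 0.6351, -0.4489,  0.096 ])), (array([347.2, 176.2]), array([ 0.5662, -0.2191,  0.096 ])), (array([284.3, 183.4]), array([ 0.5586, -0.1546,  0.096 ])), (array([355.7, 245.8]), array([ 0.4874, -0.2307,  0.096 ])), (array([294.4, 250.9]), array([ 0.4812, -0.1631,  0.096 ]))]
[(array([412.5, 176. ]), array([ 0.5664, -0.217 ,  0.096 ])), (array([349.6, 183.4]), array([ 0.5587, -0.1529,  0.096 ])), (array([417.3, 246.3]), array([ 0.4869, -0.2295,  0.096 ])), (array([355.9, 251.5]), array([ 0.4806, -0.1621,  0.096 ]))]
```

View pics/after.png

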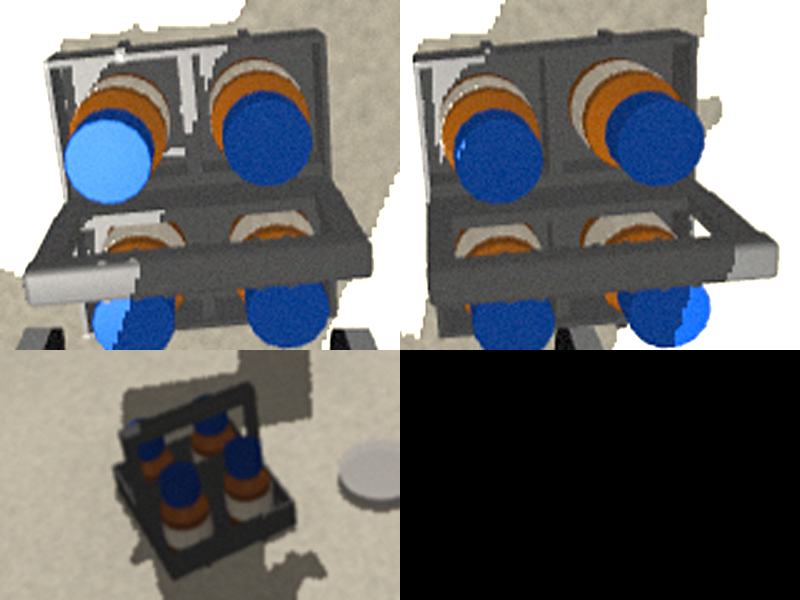

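All four bottles stand and the carrier hasn't moved. The mean of the four caps is (0.523, -0.191), which agrees with the carrier centre. Now I'll grip the handle.

```bash
python3 - <<'E'
from h import *
yaw=.08; q0=robot.sense()["qpos"]; best=None
for s_ in (1,-1):
    y=s_*np.array([np.cos(yaw),np.sin(yaw),0]); z=-UP; R=np.c_[np.cross(y,z),y,z]; Q=Ro.from_matrix(R).as_quat()
    T=np.array([.524,-.190,.110]); q=solver.solve_ik(T+[0,0,.10],Q); q2=solver.solve_ik(T+[0,0,.14],Q); print(s_,q)
    if q is not None and q2 is not None and (best is None or abs(q-q0).max()<best[0]): best=(abs(q-q0).max(),Q)
Q=best[1]
robot.movep(T+[0,0,.10],Q); robot.gripper_to(.055)
r=robot.move_l(T,v=.08,force_limit=6); robot.sleep(.2); s=robot.sense(); print(r,s["clock"],s["position"]-T,s["wrist_force"])
w=eyes.read_camera("wrist"); sc=eyes.read_camera("scene")
cv2.imwrite("pics/handle.png",np.hstack([cv2.resize(w,(400,250)),cv2.resize(sc[160:260,160:320],(400,250),interpolation=cv2.INTER_CUBIC)]))
E
```

```text
1 [-0.3479  0.3248 -0.1016  1.1444  0.      1.1429]
-1 [-0.3479  0.3248 -0.1016  1.1444  0.     -1.9986]
False 28.0167 [ 0.0003 -0.0001  0.0004] [ 0.2688  0.0395 -0.1046]
```

View pics/handle.png

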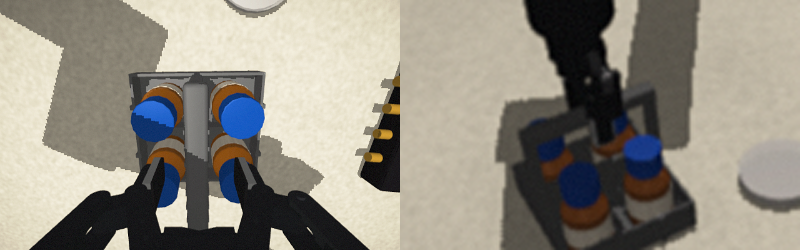

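The bar (about 186–207, upright in the image) lies centred and parallel between the fingers. I'll close, do a small test lift, then the full lift.

```bash
python3 - <<'E'
from h import *
robot.gripper_to(0.0,100); robot.sleep(.2); s=robot.sense(); print(s["clock"],s["width"],s["wrist_force"],s["position"])
if .012<s["width"]<.02:
    p=s["position"]
    robot.move_l(p+[0,0,.015],v=.03); robot.sleep(.2); s=robot.sense(); print(s["clock"],s["width"],s["wrist_force"],s["ft_torque"])
    robot.move_l(p+[0,0,.15],v=.07); robot.sleep(.5); s=robot.sense(); print(s["clock"],s["width"],s["wrist_force"],s["ft_torque"],s["position"])
    w=eyes.read_camera("wrist"); sc=eyes.read_camera("scene")
    cv2.imwrite("pics/held.png",np.hstack([cv2.resize(w,(400,250)),cv2.resize(sc[110:235,140:340],(400,250),interpolation=cv2.INTER_CUBIC)]))
E
```

```text
28.7583 0.013816767492719187 [-2.7927 -0.3213  1.8806] [ 0.5233 -0.1899  0.1099]
29.6083 0.014159870713294892 [ 0.4632  0.7682 -7.1259] [-0.0247  0.0197 -0.0428]
32.1833 0.014070046398434054 [ 0.5887  0.3464 -7.5693] [-0.007  -0.0079 -0.0189] [ 0.5233 -0.1899  0.2599]
```

View pics/held.png

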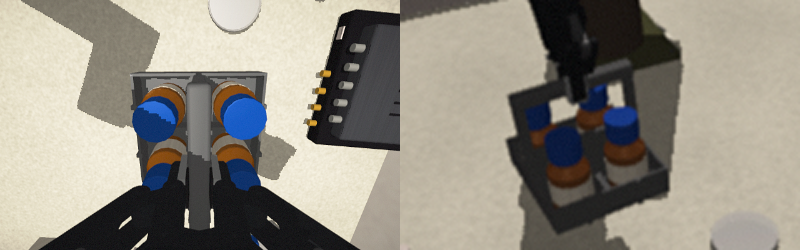

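The carrier hangs level: the wrist view matches the one from before the lift. All four bottles stand in it, and the load reads about 7.5 N (0.7 kg expected). Handing in.

```bash
python3 - <<'E'
from h import *
s=robot.sense(); print(s["clock"],s["position"],abs(s["joint_vel"]).max(),s["width"]); print(ticket.close_job())
E
```

```text
32.2833 [ 0.5233 -0.1899  0.2599] 0.0008485833514524624 0.01423077178325145
the job is handed in; nothing more can be done
None
```

The fallen bottle is standing in the carrier's empty place. The arm is holding the carrier by its handle about 15 cm above the bench, and I handed the job in at 32.3 s. I picked the bottle up by its cap, turned it upright, set it down until it touched the floor of the place, and let go before lifting the carrier.

**Last checks:**
- **Placing:** the bottle met the carrier floor within 0.2 mm of the expected height. All four caps then showed standing in their places, and the carrier had not moved.
- **Holding:** the load is 7.1–7.6 N, where 6.9 N was expected. The moment on the wrist is close to zero, the joints are still, and the wrist view before and after the lift looks the same, so the carrier is level.
- **Other things on the bench:** none of the moves met unexpected contact. I did not re-measure where each one stands at the end.

**Disagreements and one failed call:**
- **Width readings:** the gripper reads about 2 mm low: 14 mm on the 16 mm bar, 35.7 mm on the 37 mm cap.
- **Bottle height:** two views put the fallen bottle's height at 33–40 mm. That is its visible upper surface, so I used 23 mm for the axis, and the grasp confirmed it.
- **Carrier measurements:** estimates of its centre differed by about 3 mm and of its yaw by about 0.01 rad.
- **Approach pose:** the first one I tried for the bottle was out of joint range. Nothing moved, and I used a shorter approach.

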